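# Push a crane control board under the reader head

### The arm

A 7-joint arm with a two-finger parallel gripper is mounted at the origin on the work surface. World frame = base frame: x ahead of the robot, y to its left, z up, the work surface at z = 0. Lengths are in m, angles in rad, forces in N, time in s.
With the tool pointing down it reaches from about 0.4 to 0.9 m from the base axis. Payload 5.5 kg.
Tool frame: the origin (TCP) lies at the very end of the fingers, on their centre line; the grasp point (between the pads) lies 19 mm behind it; z points along the fingers, y is the line along which they close (so a half turn about z gives the same grasp; the last joint's range is limited). The gripper opens to 92 mm and grips with 3 to 60 N. Pads are 19 mm wide; open, the fingers measure 130 mm over their backs; the gripper's body (75 mm by 190 mm) begins 47 mm behind the grasp point.
Start: joints at [1.567, 0.501, -0.427, 1.55, 0.221, 1.138, -0.21], TCP at [0.171, -0.627, 0.227] pointing down, gripper open.
Joint ranges: [-2.88, 2.88], [-0.31, 2.03], [-1.54, 1.56], [0.2, 2.42], [-1.41, 4.55], [0.19, 2.02], [-2.57, 2.57]. Speed limits (rad/s): [2.57, 2.57, 3.14, 3.14, 3.14, 3.14, 3.14].

### API

Orientations are given as a unit quaternion [x, y, z, w].
In Python, from station import * gives the robot as it stands. The module is installed in compiled form; this text tells all that it offers.
- The arm moves only by the shell command python3 -m jog 'ROWS' [FORCE]. ROWS is JSON, a list of rows, each an object with "offset": the shift along the tool's x, y, z in cm, a list of three; "roll": the turn about the tool's z in rad; "hand": the finger opening in cm, from 0 to 9.18. A call has 1 to 12 rows; each row is the pose to reach, as a shift and turn from the pose commanded when the call began, along the tool's axes at that moment; what a row does not reach only later rows make up. A row lasts 1/8 s, in which the tool goes at most 62.5 mm and 10.7 degrees, less where a joint would pass 70% of its speed; a pose out of reach is approached as far as the arm can. A call with a gripper value outside its range is refused whole. The fingers move at their own pace and stop on an object; FORCE is the grip in N (left out, the last holds). Time passes only in rows, so rows that repeat a pose let the fingers close. It gives the time, the measured TCP pose, the force, the opening and the grip force at its end, in the units of the state.
- state(): the state, without advancing time (a new reading comes with each control period).
- snapshot(name): name is "scene" or "side" or "wrist"; returns a dict with "frame" (420x560x3 uint8, red, green, blue), "z_map" (420x560 float32, m along the optical axis (not along the pixel's ray), 0 where there is no reading), "fx", "fy", "cx", "cy" (pixels), "xyz" and "orientation" of the camera in the world. Camera axes: x right, y down, z forward; pixel columns grow to the right and rows downward; lengths in m; the calibration is good to about 2 mm. A picture is of the moment at which its call begins.
- sign_off(): hands the job in; it is judged then, once.
Trained networks look in a picture, given as the dict that the camera call returned (one of the last four; its "shot" number tells which), for a name from the list of things; names that differ only in an ending like _2 or _b are one class to them, and where a whole thing is asked for, a point or a joint stands for the part that bears it (a point fixed in the world has none). Each returns a list of dicts, best first, with "conf" (0 to 1); they miss things now and then, are a little off and sometimes report something else, mostly with a low value. They report only what shows in the picture. A call takes as long as a camera call. They do not tell look-alikes from the thing itself.
- masks_of(picture, target): "mask" (420x560 bool, what is visible of it) and "extent" ([centre column, centre row, width, height] in pixels, round what is visible of it).
The state is a dict: "time": time; "joint_pos": joint angles; "qd": joint speeds; "joint_efforts": joint torques, N m; "tcp_pos": TCP position; "eef_rot": TCP orientation; "wrist_force": force on the tool from outside, world axes, zero at the start; "wrist_torque": the same for the moment, N m; "width": finger opening in m; "grasp_force": force on a finger pad.
Only numpy, scipy, OpenCV 4.12 (cv2) and the standard library are available. Lean on these libraries where they do the work, as an engineer would, in place of code of your own. Each camera call takes 0.05 s, during which the arm holds its last target. There are 200 camera calls.

### The job

Pick up the wooden push stick and use it to push the circuit board on its carrier through the flared guides and under the low clear tunnel of the reader, gently, until it is fully home against the stop at the far end. Then draw the stick out and lay it flat back on its rubber mat. Do not touch the board or its carrier with the gripper, and leave the other things on the bench where they are.

Things in the scene. Friction and masses are not known exactly. Their poses are not given: they have to be found in the camera images.
- reader: Board reader fixed to the bench, turned up to 0.2 rad. Origin: middle of the tunnel mouth, on the bench; +y = the way the board travels, x across. Aluminium bed 150 mm wide, 6 mm thick, y -200 to +165 mm. Tunnel y 0 to +165 mm: side walls 96 mm apart, clear roof, underside at z = 30 mm (24 mm headroom over the bed), top 35 mm. White gantry with black lens over it at y 72 to 118 mm, 120 mm high.
- mouth (a point): Middle of the tunnel mouth on the bed's top, axes as the reader. Two steel guides 12 mm high flare from here (0.3 rad each, 96 mm apart at the mouth) back to y = -80 mm, where they are about 146 mm apart.
- stop (a point): Middle of the near face of the dark steel stop bar (16 mm high) that closes the lane inside the tunnel, 145 mm in from the mouth, at the height of the bed's top; axes as the reader.
- carrier: Green circuit board fixed on a grey plastic carrier, 88 mm wide (x), 110 mm long (y), at most 16 mm high, 0.18 to 0.35 kg, loose on the bed before the tunnel, up to 15 mm off the lane's middle and 0.2 rad askew. Origin: centre of its underside; +y to its leading end (y = +55 mm, corners notched 8 by 16 mm). Home, its origin is at y = +90 mm in the reader's frame.
- carrier_back (a point): Foot of the carrier's rear face (55 mm behind its origin), at its middle: an upright lip 14 mm high over the full 88 mm width, against which to push. At home it is 35 mm inside the mouth.
- stick: Wooden push stick lying flat on the mat, 0.16 kg. Origin: middle of its length, on its underside; +y to the pushing end. Flat blade 36 mm wide (x), 10 mm thick, y -100 to +100 mm, ending in a cross head 60 mm wide and 12 mm high with a flat pushing face at y = +100 mm.
- stick_handle (a point): Grip point of the stick's upright handle: 70 mm behind the stick's origin, 60 mm above its underside. Handle 20 mm thick (x), 60 mm long (y), from the blade up to 88 mm above the underside; grip it across its thickness from above.
- mat: Black rubber mat fixed to the bench, 100 mm (x) by 240 mm (y), 4 mm thick: the stick's place. Origin: centre of its underside.
- bin: Grey open parts bin, 90 x 150 mm, 50 mm high; leave alone. Origin: centre of its underside.
- jar: Clear jar with a white lid, 76 mm across, 105 mm high; leave alone. Origin: centre of its underside.
- motor: Small gear motor on a steel foot, 50 x 85 mm, about 51 mm high; leave alone. Origin: centre of its underside.
- claw_arm: Bent blue claw arm lying flat, about 150 mm long, 8 mm thick; leave alone. Origin: on its underside near the bend.
Mind the look-alikes: they are no part of the job. Of the things that look like the stick, take the one that is farthest to the robot's left at the start.

How it is judged:
On the way, in this order (a step that is already met when the one before it is completed fails the run):
1. the board is being pushed into the tunnel with the stick: half of it is past the mouth while the stick presses on it (y of carrier in the frame of reader between 0 and 0.08 m and contact force between stick and carrier above 0.1 N), for 0.02 s.
2. the board is home against the stop (y of carrier in the frame of reader above 0.084 m and angle between the y axis of carrier and the y axis of reader, either way round below 0.08 rad and x of carrier in the frame of reader between -0.01 and 0.01 m and z of carrier in the frame of reader between 0.001 and 0.011 m), for 0.2 s.
3. the stick is back, lying on its mat (x of stick in the frame of mat between -0.06 and 0.06 m and y of stick in the frame of mat between -0.09 and 0.09 m and z of stick in the frame of mat between 0 and 0.008 m and angle between stick's own z axis and vertical below 0.06 rad), for 0.2 s.
At the end, for the whole second after the job is handed in: Carrier on the reader's bed within 6 mm of the stop (origin beyond y = 84 mm in the reader's frame), 10 mm of the lane's middle and 0.08 rad of its direction; stick flat on the mat (middle within 60 mm across, 90 mm along of the mat's centre, tilt under 0.06 rad); both at rest (all of step 2 and all of step 3 and linear speed of each of stick, carrier below 0.02 m/s); the robot touches nothing.
It fails at once if the gripper or arm touches the board or its carrier (contact force between any of the fingers, the arm and carrier above 0.5 N).
It fails at once if the board is pressed against the reader with more than 40 N (contact force between carrier and reader above 40 N).
It fails at once if a bystander (bin, jar, motor, claw arm) is moved more than 30 mm (distance of any of bin, jar, motor, claw_arm from where it was at the start of the episode above 0.03 m).
It also fails if it takes over 53 s, if anything falls off the work surface, if the arm or the gripper's body presses on something with over 40 N, if the wrist force passes 120 N, or if a joint passes its speed limit or range.

## Working session

There is one attempt and no reset: what is moved stays moved. The work goes in short steps, Python scripts to look and compute and a shell command to move; the robot and the scene stay as the last step left them, time stands still between calls to the robot, and variables do not carry over. Pictures are saved under pics/ and viewed, at most 10 in all, crops included, and the job is handed in when it is done.

```bash
mkdir -p pics
cat > h.py <<'E'
from station import *
import numpy as np, cv2
from scipy.spatial.transform import Rotation as R
def cloud(p):
    z=p["z_map"]; v,u=np.mgrid[:420,:560]
    c=np.stack([(u-p["cx"])/p["fx"]*z,(v-p["cy"])/p["fy"]*z,z],-1)
    w=c@R.from_quat(p["orientation"]).as_matrix().T+np.array(p["xyz"])
    w[z<=0]=np.nan
    return w
def save(p,n): cv2.imwrite(f"pics/{n}.png",p["frame"][...,::-1])
E
python3 - <<'E'
from h import *
a=snapshot("scene");b=snapshot("side")
cv2.imwrite("pics/a.png",cv2.resize(np.vstack([a["frame"],b["frame"]])[...,::-1],None,fx=.71,fy=.71) if 0 else a["frame"][...,::-1])
save(b,"b")
print(a["xyz"],b["xyz"],state()["eef_rot"])
for n,p in(("scene",a),("side",b)):
    w=cloud(p)
    for t in["stick","stick_handle","carrier","mat","reader","bin","jar","motor","claw_arm"]:
        for d in masks_of(p,t)[:4]:
            q=w[d["mask"]]; q=q[~np.isnan(q[:,0])]
            if len(q)<5: continue
            print(n,t,round(d["conf"],2),np.round(d["extent"]),np.median(q,0).round(3),np.percentile(q,2,axis=0).round(3),np.percentile(q,98,axis=0).round(3))
E
```

```text
[1.10899302 0.99157144 0.81842463] [0.11425833 0.54271086 0.87125405] [ 9.91111324e-01  1.33031994e-01 -1.06008720e-04 -9.05560465e-04]
scene stick 0.89 [220. 161.  32.  36.] [ 0.475 -0.478  0.017] [ 0.359 -0.605  0.003] [ 0.514 -0.447  0.092]
scene stick 0.66 [307. 168.  65.  41.] [ 0.212 -0.249  0.016] [ 0.156 -0.322  0.002] [ 0.351 -0.23   0.091]
scene stick 0.58 [147. 192.  67.  48.] [ 0.701 -0.391  0.016] [ 0.651 -0.423  0.004] [ 0.843 -0.379  0.091]
scene stick_handle 0.88 [210. 222.  53.  61.] [ 0.68  -0.176  0.018] [ 0.641 -0.238  0.006] [ 0.695 -0.044  0.095]
scene stick_handle 0.76 [221. 161.  30.  33.] [ 0.47  -0.483  0.016] [ 0.364 -0.651  0.001] [ 0.512 -0.447  0.092]
scene stick_handle 0.72 [304. 170.  57.  38.] [ 0.211 -0.248  0.017] [ 0.161 -0.302  0.004] [ 0.35  -0.231  0.091]
scene stick_handle 0.58 [145. 192.  70.  46.] [ 0.703 -0.391  0.016] [ 0.651 -0.43   0.003] [ 0.842 -0.38   0.091]
scene carrier 0.97 [296. 218.  39.  29.] [ 0.431 -0.059  0.017] [ 0.381 -0.117  0.008] [ 0.472 -0.004  0.026]
scene mat 0.91 [211. 239.  61.  54.] [ 0.647 -0.115  0.006] [ 0.612 -0
[... 1730 characters left out ...]
mat 0.28 [194. 239.  64.  59.] [0.67  0.153 0.019] [ 0.618  0.078 -0.001] [0.707 0.225 0.049]
side reader 0.78 [275. 264. 124. 115.] [0.442 0.16  0.032] [ 0.368 -0.106  0.001] [0.521 0.235 0.12 ]
side bin 0.65 [193. 241.  66.  60.] [0.67  0.152 0.019] [ 0.618  0.078 -0.001] [0.707 0.225 0.049]
side jar 0.73 [131. 320.  51.  49.] [0.588 0.415 0.086] [0.572 0.38  0.008] [0.634 0.446 0.106]
side jar 0.62 [274. 265. 128. 119.] [0.444 0.16  0.032] [ 0.368 -0.107  0.001] [0.522 0.235 0.12 ]
side motor 0.81 [318. 153.  24.  28.] [ 0.561 -0.348  0.033] [ 0.54  -0.417 -0.002] [ 0.588 -0.333  0.051]
side claw_arm 0.75 [234. 398.  23.  44.] [0.314 0.395 0.004] [ 0.285  0.367 -0.002] [0.359 0.429 0.007]
```

View pics/a.png

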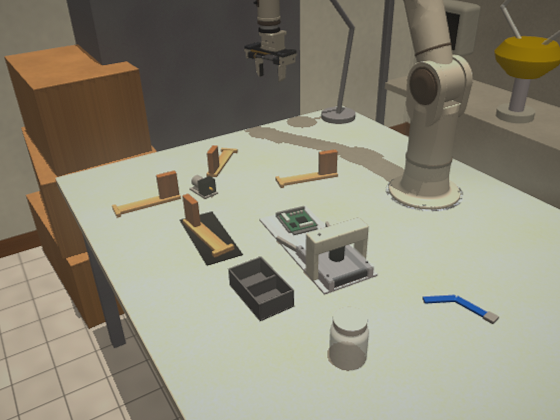

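View pics/b.png

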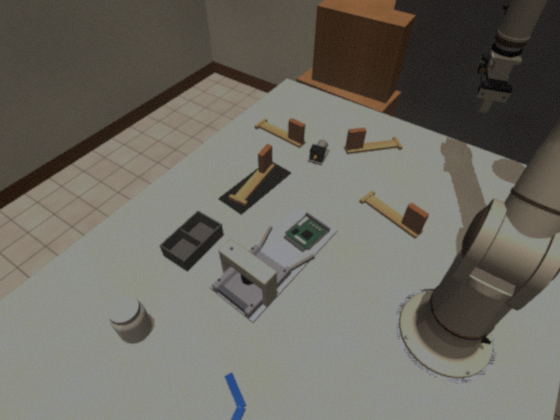

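The pictures show four sticks. The target lies on the black mat (scene ≈210,230; side ≈253,178). The carrier is at scene (297,218), on the bed in front of the tunnel. Next I'll fit the poses.

```bash
cat >> h.py <<'E'
def rect(q):
    r=cv2.minAreaRect((q[:,:2]*1000).astype(np.float32)); b=cv2.boxPoints(r)
    e1,e2=b[1]-b[0],b[2]-b[1]; l=e1 if np.hypot(*e1)>np.hypot(*e2) else e2
    if l[1]<0:l=-l
    return np.round(r[0],1),np.round(r[1],1),"longdir",round(float(np.arctan2(l[1],l[0])),3)
def pts(p,t,lo,hi,near=None,k=0):
    w=cloud(p);o=[]
    for d in masks_of(p,t)[:5]:
        q=w[d["mask"]];q=q[~np.isnan(q[:,0])];m=np.median(q,0)
        if near is None or np.hypot(*(m[:2]-near))<.08:
            return q[(q[:,2]>lo)&(q[:,2]<hi)]
    return np.zeros((0,3))
E
python3 - <<'E'
from h import *
for n in("scene","side"):
    p=snapshot(n)
    for t,lo,hi,nr in[("stick",.08,.11,(.67,-.17)),("stick",.009,.025,(.67,-.17)),("mat",-.01,.012,(.645,-.117)),("carrier",0.0,.04,None),("reader",-.01,.05,(.46,.16)),("reader",.1,.14,(.46,.16))]:
        q=pts(p,t,lo,hi,nr)
        if len(q)>8: print(n,t,lo,len(q),*rect(q),np.median(q,0).round(3))
print(state()["time"])
E
```

```text
scene stick 0.08 130 [ 679.5 -209.8] [21.4 60.1] longdir 1.645 [ 0.681 -0.205  0.093]
scene stick 0.009 606 [ 671.  -139.7] [ 61. 200.] longdir 1.63 [ 0.674 -0.114  0.016]
scene mat -0.01 937 [ 663.3 -137.5] [240.  101.6] longdir 1.481 [ 0.646 -0.115  0.006]
scene carrier 0.0 758 [428.2 -59.1] [117.2  88. ] longdir 1.428 [ 0.432 -0.057  0.017]
scene reader -0.01 3252 [406.4  56.4] [372.8 245.5] longdir 1.465 [0.485 0.174 0.022]
scene reader 0.1 1097 [460.5 165.4] [ 51.5 150. ] longdir 3.036 [0.467 0.176 0.12 ]
side stick 0.08 97 [ 675.3 -211.2] [19.8 61.2] longdir 1.612 [ 0.672 -0.209  0.089]
side stick 0.009 475 [ 677.2 -139.4] [ 61.4 201.5] longdir 1.712 [ 0.667 -0.118  0.013]
side mat -0.01 1038 [ 663. -139.] [248.  105.6] longdir 1.479 [ 0.641 -0.122  0.002]
side carrier 0.0 1005 [426.1 -62.8] [123.5  92.6] longdir 1.413 [ 0.423 -0.057  0.012]
side reader -0.01 4186 [470.4  51.7] [366.9 203.5] longdir 1.464 [0.443 0.094 0.015]
side reader 0.1 1200 [456.7 166.6] [ 46.4 149.3] longdir 3.06 [0.45  0.171 0.118]
1.7
```

```bash
python3 -m jog '[{"offset":[5,-2.2,0],"roll":-0.12,"hand":9},{"offset":[10,-4.5,0],"roll":-0.25,"hand":9},{"offset":[15,-6.7,0],"roll":-0.38,"hand":9},{"offset":[20,-9,0],"roll":-0.5,"hand":9},{"offset":[25,-11.2,0],"roll":-0.62,"hand":9},{"offset":[30,-13.5,0],"roll":-0.75,"hand":9},{"offset":[35,-15.7,0],"roll":-0.88,"hand":9},{"offset":[40,-18,0],"roll":-1.0,"hand":9},{"offset":[45,-20.2,0],"roll":-1.12,"hand":9},{"offset":[50,-22.5,0],"roll":-1.25,"hand":9},{"offset":[55,-24.7,0],"roll":-1.37,"hand":9},{"offset":[59.8,-26.9,0],"roll":-1.37,"hand":9}]'
python3 - <<'E'
from h import *
s=state();print(s["joint_pos"],s["tcp_pos"],s["eef_rot"],s["time"])
p=snapshot("wrist");save(p,"w1");print(p["xyz"])
for t,lo,hi in[("stick",.08,.11),("stick",.009,.025),("mat",-.01,.012),("carrier",0.0,.04)]:
    q=pts(p,t,lo,hi,None)
    if len(q)>8: print(t,lo,len(q),*rect(q),np.median(q,0).round(3))
E
```

```text
time: 3.2
tcp_pos: [0.6786, -0.2091, 0.2265]
eef_rot: [0.683, 0.73, 0.0, -0.0]
wrist_force: [0.6, -0.0, -0.7]
width: 0.0899
grasp_force: 0.0
[ 0.74246803  0.70116553 -0.79114719  1.369488    0.50015629  1.27489593
 -0.00691258] [ 0.67855113 -0.20906642  0.22653595] [ 6.83148552e-01  7.30279436e-01  2.45146832e-05 -1.86919288e-05] 3.2
[ 0.67298065 -0.12684544  0.38465376]
stick 0.08 1166 [ 678.5 -212.4] [19.8 58.8] longdir 1.644 [ 0.679 -0.21   0.092]
stick 0.009 4867 [ 673.6 -143.4] [ 59.7 200.3] longdir 1.655 [ 0.67  -0.109  0.014]
mat -0.01 11765 [ 663.1 -138.5] [243.7 102.8] longdir 1.472 [ 0.648 -0.118  0.004]
carrier 0.0 4910 [ 673.6 -143.4] [ 59.7 200.3] longdir 1.655 [ 0.67  -0.109  0.014]
```

View pics/w1.png

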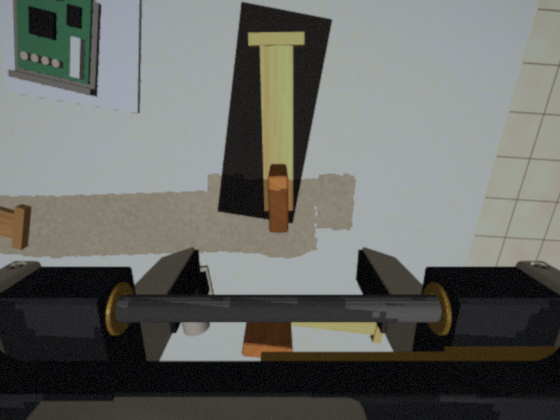

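The wrist view shows the handle at (279,200), lined up between the fingers, with the head forward at (277,38). Now I'll descend and grip.

```bash
python3 -m jog '[{"offset":[-0.2,0,5],"roll":-0.01,"hand":9},{"offset":[-0.2,0,10],"roll":-0.01,"hand":9},{"offset":[-0.2,0,15],"roll":-0.01,"hand":9},{"offset":[-0.2,0,18.1],"roll":-0.01,"hand":9},{"offset":[-0.2,0,18.1],"roll":-0.01,"hand":9},{"offset":[-0.2,0,18.1],"roll":-0.01,"hand":1.2},{"offset":[-0.2,0,18.1],"roll":-0.01,"hand":1.2},{"offset":[-0.2,0,18.1],"roll":-0.01,"hand":1.2},{"offset":[-0.2,0,18.1],"roll":-0.01,"hand":1.2},{"offset":[-0.2,0,18.1],"roll":-0.01,"hand":1.2}]' 55
```

```text
time: 4.7
tcp_pos: [0.6776, -0.2118, 0.046]
eef_rot: [0.68, 0.734, 0.0, 0.0]
wrist_force: [0.6, -0.2, -0.3]
width: 0.0446
grasp_force: 0.0
```

```bash
python3 -m jog '[{"offset":[0,0,0],"roll":0,"hand":1.2},{"offset":[0,0,0],"roll":0,"hand":1.2},{"offset":[0,0,0],"roll":0,"hand":1.2},{"offset":[0,0,0],"roll":0,"hand":1.2},{"offset":[0,0,0],"roll":0,"hand":1.2}]' 55
```

```text
time: 5.32
tcp_pos: [0.6774, -0.2117, 0.0456]
eef_rot: [0.68, 0.734, 0.0, -0.0]
wrist_force: [-0.4, 0.4, -0.1]
width: 0.0197
grasp_force: 55.0
```

```bash
python3 -m jog '[{"offset":[0,0,-3],"roll":0,"hand":1.2},{"offset":[0,0,-8],"roll":0,"hand":1.2},{"offset":[-1,-4,-8],"roll":0.02,"hand":1.2},{"offset":[-2,-8,-8],"roll":0.05,"hand":1.2},{"offset":[-3,-12,-8],"roll":0.08,"hand":1.2},{"offset":[-4,-16,-8],"roll":0.11,"hand":1.2},{"offset":[-5,-20,-8],"roll":0.14,"hand":1.2},{"offset":[-6,-24,-8],"roll":0.17,"hand":1.2},{"offset":[-7,-27.3,-8],"roll":0.178,"hand":1.2},{"offset":[-7,-27.3,-8],"roll":0.178,"hand":1.2}]'
python3 - <<'E'
from h import *
s=state();print(s["joint_pos"],s["tcp_pos"],s["eef_rot"],s["time"])
p=snapshot("wrist");save(p,"w2")
for t,lo,hi in[("stick",.06,.14),("carrier",0.0,.04),("reader",-.01,.012),("reader",.1,.13)]:
    q=pts(p,t,lo,hi,None)
    if len(q)>8: print(t,lo,len(q),*rect(q),np.median(q,0).round(3),np.percentile(q,[2,98],axis=0).round(3).tolist())
b=snapshot("side");print("side carrier",*rect(pts(b,"carrier",.012,.04)))
E
```

```text
time: 6.58
tcp_pos: [0.407, -0.3041, 0.1253]
eef_rot: [0.744, 0.668, -0.002, -0.001]
wrist_force: [1.0, -0.1, -1.3]
width: 0.02
grasp_force: 55.0
[ 1.2348002   0.47116123 -0.79559788  1.98066774  0.44077799  0.87101212
  0.09450559] [ 0.40696517 -0.30406935  0.12528988] [ 0.74372663  0.66848167 -0.00150138 -0.00083278] 6.575
stick 0.06 14120 [ 414.2 -235.7] [143.4  36.2] longdir 1.464 [ 0.416 -0.22   0.094] [[0.394, -0.292, 0.092], [0.436, -0.167, 0.129]]
side carrier [425.  -59.9] [107.1  84.3] longdir 1.378
```

View pics/w2.png

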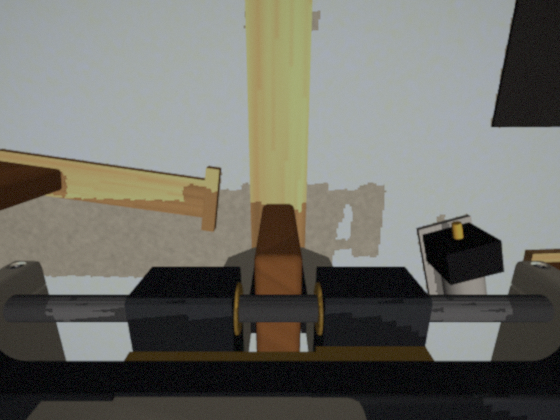

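The stick is straight in the grip, aligned with the lane and behind the carrier. I'll lower it and start the push.

```bash
python3 -m jog '[{"offset":[0,0,4],"roll":0,"hand":1.2},{"offset":[0,0,7],"roll":0,"hand":1.2},{"offset":[0,0,7.5],"roll":0,"hand":1.2},{"offset":[0,0,7.5],"roll":0,"hand":1.2},{"offset":[0.8,0,7.5],"roll":0,"hand":1.2},{"offset":[1.6,0,7.5],"roll":0,"hand":1.2},{"offset":[2.4,0,7.5],"roll":0,"hand":1.2},{"offset":[3.2,0,7.5],"roll":0,"hand":1.2},{"offset":[4,0,7.5],"roll":0,"hand":1.2},{"offset":[4.8,0,7.5],"roll":0,"hand":1.2},{"offset":[5.6,0,7.5],"roll":0,"hand":1.2},{"offset":[6.4,0,7.5],"roll":0,"hand":1.2}]'
cat > l.py <<'E'
from h import *
M=np.array([.4486,.0715]);Y=1.465
def lane(xy):
    d=np.array(xy[:2])-M; return np.round(1000*np.array([d[0]*np.sin(Y)-d[1]*np.cos(Y),d[0]*np.cos(Y)+d[1]*np.sin(Y)]),1)
def rep(nm=None):
    s=state();q=s["eef_rot"];print("tcp lane",lane(s["tcp_pos"]),s["tcp_pos"].round(4) if hasattr(s["tcp_pos"],"round") else s["tcp_pos"],"yaw",2*np.arctan2(q[1],q[0]))
    for n in("scene","side"):
        p=snapshot(n)
        q=pts(p,"carrier",.0,.04)
        if len(q)>8:
            r=rect(q);print(n,"carrier lane",lane(r[0]/1000),r)
        if nm==n: cv2.imwrite(f"pics/{nm}_{s['time']:.1f}.png",cv2.resize(p["frame"][120:330,180:460][...,::-1],None,fx=2.8,fy=2.8))
E
python3 -c "from l import *;rep('side')"; ls pics
```

```text
time: 8.43
tcp_pos: [0.4171, -0.2382, 0.0507]
eef_rot: [0.742, 0.67, -0.0, -0.0]
wrist_force: [-0.4, -0.8, -1.6]
width: 0.0196
grasp_force: 55.0
tcp lane [   1.3 -311.3] [ 0.4171 -0.2382  0.0507] yaw 1.4688541220205862
scene carrier lane [-10.9 -88.6] (array([428.4, -15.5]), array([114.8,  89.3]), 'longdir', 1.462)
side carrier lane [-13.  -84.4] (array([426.8, -11.1]), array([111.1,  89.9]), 'longdir', 1.48)
a.png
b.png
side_8.4.png
w1.png
w2.png
```

View pics/side_8.4.png

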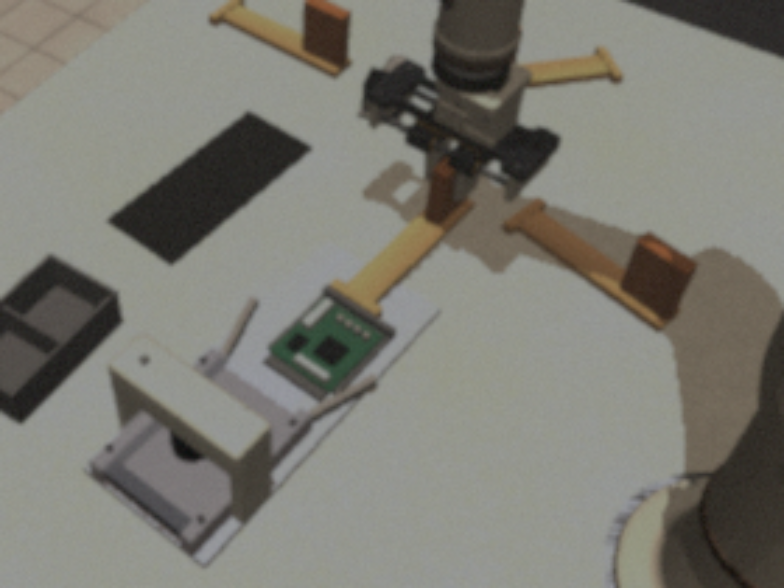

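The picture shows the carrier square against the stick head (≈355,295), about to enter the guides left of middle. I'll push on gently.

```bash
python3 -m jog '[{"offset":[0.6,0,0],"roll":0,"hand":1.2},{"offset":[1.2,0,0],"roll":0,"hand":1.2},{"offset":[1.8,0,0],"roll":0,"hand":1.2},{"offset":[2.4,0,0],"roll":0,"hand":1.2},{"offset":[3,0,0],"roll":0,"hand":1.2},{"offset":[3.6,0,0],"roll":0,"hand":1.2},{"offset":[4.2,0,0],"roll":0,"hand":1.2},{"offset":[4.8,0,0],"roll":0,"hand":1.2}]'
python3 -c "from l import *;rep()"
```

```text
time: 9.62
tcp_pos: [0.4221, -0.1907, 0.0508]
eef_rot: [0.742, 0.67, -0.0, 0.0]
wrist_force: [0.8, -2.2, -2.3]
width: 0.0195
grasp_force: 55.0
tcp lane [   1.3 -263.6] [ 0.4221 -0.1907  0.0508] yaw 1.4685780063993028
scene carrier lane [ -6.8 -70.5] (array([434.4,   2.1]), array([108.2,  71.8]), 'longdir', 0.082)
side carrier lane [ -1.2 -49.9] (array([442.1,  22. ]), array([105.1,  97.8]), 'longdir', 1.468)
```

```bash
python3 -m jog '[{"offset":[0.6,0,0],"roll":0,"hand":1.2},{"offset":[1.2,0,0],"roll":0,"hand":1.2},{"offset":[1.8,0,0],"roll":0,"hand":1.2},{"offset":[2.4,0,0],"roll":0,"hand":1.2},{"offset":[3,0,0],"roll":0,"hand":1.2},{"offset":[3.6,0,0],"roll":0,"hand":1.2},{"offset":[4.2,0,0],"roll":0,"hand":1.2},{"offset":[4.8,0,0],"roll":0,"hand":1.2},{"offset":[5.4,0,0],"roll":0,"hand":1.2},{"offset":[6,0,0],"roll":0,"hand":1.2}]'
python3 -c "from l import *;rep('scene')"; ls pics
```

```text
time: 11.08
tcp_pos: [0.4281, -0.1309, 0.0507]
eef_rot: [0.742, 0.67, -0.0, 0.0]
wrist_force: [-0.8, -0.5, -2.3]
width: 0.0198
grasp_force: 55.0
tcp lane [   1.  -203.4] [ 0.4281 -0.1309  0.0507] yaw 1.4688410958885847
side carrier lane [ -4.6 -17. ] (array([442.2,  55.1]), array([31.5, 86.2]), 'longdir', 3.015)
a.png
b.png
scene_11.1.png
side_8.4.png
w1.png
w2.png
```

View pics/scene_11.1.png

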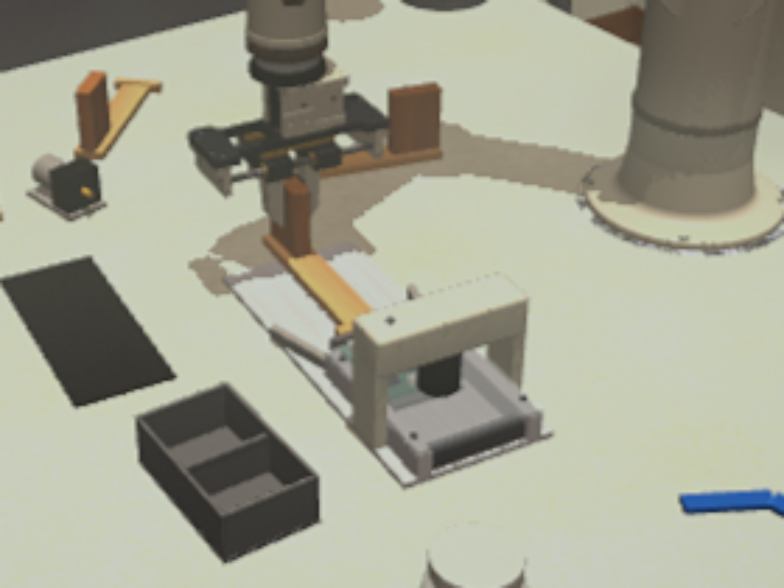

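The carrier is entering the tunnel squarely (≈350,340). I'll continue to just short of the stop.

```bash
python3 -m jog '[{"offset":[0.5,0,0],"roll":0,"hand":1.2},{"offset":[1,0,0],"roll":0,"hand":1.2},{"offset":[1.5,0,0],"roll":0,"hand":1.2},{"offset":[2,0,0],"roll":0,"hand":1.2},{"offset":[2.5,0,0],"roll":0,"hand":1.2},{"offset":[3,0,0],"roll":0,"hand":1.2},{"offset":[3.5,0,0],"roll":0,"hand":1.2},{"offset":[4,0,0],"roll":0,"hand":1.2},{"offset":[4.5,0,0],"roll":0,"hand":1.2},{"offset":[5,0,0],"roll":0,"hand":1.2},{"offset":[5.5,0,0],"roll":0,"hand":1.2},{"offset":[6,0,0],"roll":0,"hand":1.2}]'
python3 -m jog '[{"offset":[0.1,0,0],"roll":0,"hand":1.2},{"offset":[0.2,0,0],"roll":0,"hand":1.2},{"offset":[0.3,0,0],"roll":0,"hand":1.2},{"offset":[0.4,0,0],"roll":0,"hand":1.2}]'
python3 -c "from l import *;rep()"
```

```text
time: 12.78
tcp_pos: [0.4341, -0.0712, 0.0507]
eef_rot: [0.742, 0.67, -0.0, -0.0]
wrist_force: [0.1, -0.6, -2.0]
width: 0.0198
grasp_force: 55.0
time: 13.28
tcp_pos: [0.4346, -0.0677, 0.0508]
eef_rot: [0.742, 0.67, 0.0, 0.0]
wrist_force: [-0.1, -2.3, -1.3]
width: 0.02
grasp_force: 55.0
tcp lane [   0.8 -139.9] [ 0.4346 -0.0677  0.0508] yaw 1.468425163263552
```

```bash
python3 -m jog '[{"offset":[0.1,0,0],"roll":0,"hand":1.2},{"offset":[0.2,0,0],"roll":0,"hand":1.2},{"offset":[0.3,0,0],"roll":0,"hand":1.2}]'
python3 -m jog '[{"offset":[0.1,0,0],"roll":0,"hand":1.2},{"offset":[0.1,0,0],"roll":0,"hand":1.2}]'
python3 -c "from l import *;print(lane(state()['tcp_pos']),state()['wrist_force'])"
```

```text
time: 13.85
tcp_pos: [0.4349, -0.0646, 0.0507]
eef_rot: [0.742, 0.67, 0.0, 0.0]
wrist_force: [0.2, -1.9, -2.1]
width: 0.02
grasp_force: 55.0
time: 14.1
tcp_pos: [0.4351, -0.0634, 0.0507]
eef_rot: [0.742, 0.67, 0.0, 0.0]
wrist_force: [0.6, -0.7, -1.9]
width: 0.0195
grasp_force: 55.0
[   0.8 -135.6] [ 0.5509741 -0.7335005 -1.8689099]
```

```bash
for i in 1 2 3; do python3 -m jog '[{"offset":[0.1,0,0],"roll":0,"hand":1.2},{"offset":[0.1,0,0],"roll":0,"hand":1.2}]' | grep -E "tcp|wrist"; done
```

```text
tcp_pos: [0.4351, -0.0633, 0.0508]
wrist_force: [-0.3, -3.6, -0.5]
tcp_pos: [0.4351, -0.0632, 0.0508]
wrist_force: [-1.9, -6.9, 1.7]
tcp_pos: [0.4351, -0.0631, 0.0509]
wrist_force: [-0.8, -8.9, 1.9]
```

It's firmly home: contact force rises with no motion, at the expected depth. Now I'll draw the stick straight out, lift, and carry it over the mat.

```bash
python3 -m jog '[{"offset":[-0.5,0,0],"roll":0,"hand":1.2},{"offset":[-2,0,0],"roll":0,"hand":1.2},{"offset":[-5,0,0],"roll":0,"hand":1.2},{"offset":[-8,0,0],"roll":0,"hand":1.2},{"offset":[-10.5,0,0],"roll":0,"hand":1.2},{"offset":[-10.5,0,-4],"roll":0,"hand":1.2},{"offset":[-10.5,0,-8],"roll":0,"hand":1.2},{"offset":[-11,5,-8],"roll":0,"hand":1.2},{"offset":[-11.5,10,-8],"roll":0,"hand":1.2},{"offset":[-12,15,-8],"roll":0,"hand":1.2},{"offset":[-12.5,20,-8],"roll":0,"hand":1.2},{"offset":[-12.5,23.5,-8],"roll":0,"hand":1.2}]'
python3 - <<'E'
from h import *
p=snapshot("wrist");save(p,"w3")
for t,lo,hi in[("stick",.06,.16),("mat",-.01,.012)]:
    q=pts(p,t,lo,hi,None)
    if len(q)>8: print(t,lo,len(q),*rect(q),np.median(q,0).round(3),np.percentile(q,[2,98],axis=0).round(3).tolist())
b=snapshot("side");q=pts(b,"carrier",-.01,.05);print(len(q),*rect(q)) if len(q)>5 else 0
cv2.imwrite("pics/s3.png",cv2.resize(b["frame"][120:330,180:460][...,::-1],None,fx=2.8,fy=2.8))
E
```

```text
time: 16.35
tcp_pos: [0.6577, -0.2102, 0.1298]
eef_rot: [0.743, 0.67, 0.0, -0.0]
wrist_force: [-0.4, -0.1, -0.9]
width: 0.0196
grasp_force: 55.0
mat -0.01 12743 [ 662.1 -150.9] [219.9 103. ] longdir 1.472 [ 0.641 -0.13   0.004] [[0.609, -0.251, 0.002], [0.718, -0.044, 0.006]]
2154 [682.4 136.3] [180.3 134.6] longdir 1.552
```

View pics/s3.png

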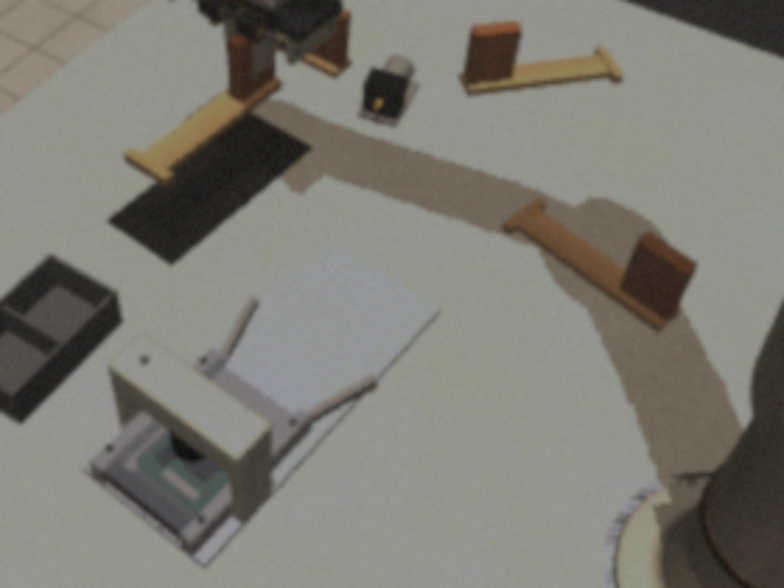

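The board sits at the far stop (≈180,465), and the stick is level above the mat. I'll lower, release and retreat.

```bash
python3 -m jog '[{"offset":[0,0,4],"roll":0,"hand":1.2},{"offset":[0,0,7],"roll":0,"hand":1.2},{"offset":[0,0,8.1],"roll":0,"hand":1.2},{"offset":[0,0,8.4],"roll":0,"hand":1.2},{"offset":[0,0,8.4],"roll":0,"hand":1.2},{"offset":[0,0,8.4],"roll":0,"hand":3},{"offset":[0,0,8.4],"roll":0,"hand":5},{"offset":[0,0,8.4],"roll":0,"hand":6},{"offset":[0,0,8.4],"roll":0,"hand":6},{"offset":[0,0,8.4],"roll":0,"hand":6}]'
python3 -m jog '[{"offset":[0,0,-2],"roll":0,"hand":6},{"offset":[0,0,-6],"roll":0,"hand":6},{"offset":[0,0,-11],"roll":0,"hand":6},{"offset":[0,0,-16],"roll":0,"hand":6},{"offset":[0,0,-18],"roll":0,"hand":6},{"offset":[0,0,-18],"roll":0,"hand":6},{"offset":[0,0,-18],"roll":0,"hand":6}]'
python3 - <<'E'
from h import *
p=snapshot("wrist");a=snapshot("scene");w=cloud(p)
for t,lo,hi in[("stick",.08,.11),("stick",.009,.025),("mat",-.01,.012)]:
    q=pts(p,t,lo,hi)
    if len(q)>8: print(t,lo,len(q),*rect(q),np.median(q,0).round(3),q[:,2].min(),q[:,2].max())
f=np.vstack([cv2.resize(a["frame"][130:310,160:400],(560,420)),p["frame"]])[...,::-1]
cv2.imwrite("pics/f.png",cv2.resize(f,None,fx=.71,fy=.71))
E
```

```text
time: 17.85
tcp_pos: [0.6563, -0.2089, 0.0467]
eef_rot: [0.742, 0.67, 0.0, 0.0]
wrist_force: [1.5, -0.8, -0.2]
width: 0.0592
grasp_force: 0.0
time: 18.73
tcp_pos: [0.6552, -0.209, 0.2249]
eef_rot: [0.742, 0.67, -0.001, -0.001]
wrist_force: [0.2, -0.4, -0.6]
width: 0.06
grasp_force: 0.0
stick 0.08 1162 [ 657.9 -209.9] [58.6 19.4] longdir 1.466 [ 0.658 -0.208  0.092] 0.08001727360714178 0.093966312455259
stick 0.009 4990 [ 664.4 -141.2] [199.4  59.7] longdir 1.47 [ 0.668 -0.108  0.014] 0.009083786865734578 0.024942371670361008
mat -0.01 11803 [ 663.7 -138.4] [243.6 103. ] longdir 1.471 [ 0.663 -0.117  0.004] -0.0020357792438749356 0.011888593076042009
```

View pics/f.png

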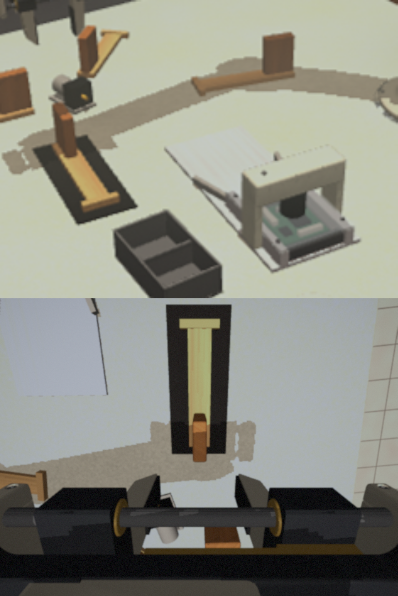

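The stick lies flat and centred on the mat (wrist view ≈200,390), the board is home in the reader, and the gripper is clear of everything.

```bash
python3 -c "from station import *;print(sign_off())"
```

```text
the job is handed in; nothing more can be done
None
```

The board is home against the stop, the stick is lying flat on its mat, and I handed the job in at about 19 s of the 53 s allowed; the sign-off gave no verdict.

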